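Hold the self-closing hardener cage open

ROBOT

A 6-joint arm with a two-finger parallel gripper is mounted at the origin on a cart in front of the work surface, level with it; the furniture and walls round the work are solid. World frame = base frame: x ahead of the robot, y to its left, z up, the work surface at z = 0. Lengths are in mm, angles in rad, forces in N, time in s.
With the tool pointing down it reaches from about 350 to 875 mm from the base axis. Payload 4.2 kg.
Tool frame: the origin (TCP) lies midway between the tips of the shut fingers; the grasp point (between the pads) lies 19 mm behind it (arm.grasp_offset is the distance from the TCP to the grasp point, in mm); z points along the fingers, y is the direction in which the jaws open and shut (so a half turn about z gives the same grasp; the last joint's range is limited). The gripper opens to 85 mm and grips with 20 to 120 N. Pads are 22 mm wide; open, the fingers measure 114 mm over their backs; the gripper's body (76 mm by 85 mm) begins 54 mm behind the grasp point. The pads swing forward as they close: fully open they stand 13 mm farther back than shut.
Start: joints at [-0.968, 0.385, 0.008, 0, -1.194, -0.259], TCP at [210.682, -588.398, 231.312] pointing down, gripper open.
Joint ranges: [-3.14, 3.14], [-1.21, 2.06], [-1.07, 1.41], [-3.16, 2.05], [-2.99, -0.16], [-3.1, 3.1]. Speed limits (rad/s): [2.79, 2.79, 3.14, 3.14, 3.14, 3.14].

INTERFACE

Orientations are given as a unit quaternion [x, y, z, w].
In Python, from bench import arm gives the robot as it stands.
- The arm moves only by the tool move_arm, never from a script. Its argument "moves" is a list of rows, each an object with "gripper": the gripper's target within -1 to 1 (fully open at 1, half-way at 0, shut at -1); "xyz": the shift along the tool's x, y, z in cm, a list of three; "angular": the turn, a rotation vector about the tool's x, y, z in rad, a list of three. In form: [{"gripper": gripper, "xyz": [dx, dy, dz], "angular": [wx, wy, wz]}, ...]. A call has 1 to 10 rows; each row is the pose to reach, as a shift and turn from the pose commanded when the call began, along the tool's axes at that moment; what a row does not reach only later rows make up. A row lasts 1/8 s, in which the tool goes at most 62.5 mm and 10.7 degrees, less where a joint would pass 70% of its speed; a pose out of reach is approached as far as the arm can. A call with a gripper value outside its range is refused whole. The fingers move at their own pace and stop on an object; the grip force is fixed at half the most. Time passes only in rows, so rows that repeat a pose let the fingers close. It gives the time, the measured TCP pose, the force and the opening at its end, in the units of the state.
- arm.read_state(): the state, without advancing time (a new reading comes with each control period).
- arm.get_image(name): name is "scene" or "top" or "wrist"; returns (picture, depth): 400x640x3 uint8, blue, green, red; 400x640 float32, mm along the optical axis (not along the pixel's ray), 0 where there is no reading.
- arm.get_calibration(name): a dict with "camera_matrix" (3x3 intrinsics, pixels), "R" (3x3) and "t" (3): a world point X has camera coordinates R X + t. Camera axes: x right, y down, z forward; pixel columns grow to the right and rows downward; lengths in mm; the calibration is good to about 2 mm. A picture is of the moment at which its call begins: read the wrist's pose just before it. get_calibration takes no time and is no camera call; for the wrist camera it gives the pose at the moment of the call.
- arm.job_done(): hands the job in, once; it reports no verdict.
The state is a dict: "clock": time; "joints": joint angles; "joint_vel": joint speeds; "joint_efforts": joint torques, N m; "position": TCP position; "ee_rot": TCP orientation; "contact_force": force on the tool from outside, world axes, zero at the start; "wrist_torque": the same for the moment, N m; "gripper_width": finger opening in mm.
Only numpy, scipy, OpenCV 4.12 (cv2) and the standard library are available. Lean on these libraries where they do the work, as an engineer would, in place of code of your own. Each camera call takes 0.05 s, during which the arm holds its last target. There are 200 camera calls.

TASK

Take the small steel pail that stands in the gate's way by its bail and hang it by the bail over both prongs of the hook stand. Then squeeze open the two catches on top of the wire cage one after the other, first the one nearer the gate's hinge and then the one nearer its free edge, and swing the gate by its upright post past the detent until it stands wide open, nearly square to the cage front. The gate pulls itself shut, so finish while still holding it wide open by the post; leave the spanner, the tape roll and the spark plug where they lie.

Things in the scene. Friction and masses are not known exactly. Their poses are not given: they have to be found in the camera images.
- pail_bail (a point): Middle of the top bar of the bail of the loose steel pail (pail 72 mm high, 80 mm across the rim, about 0.25 kg, on the bench in front of the gate). The bail is rigid and upright: an 8 mm round bar, straight for 88 mm along this point's y axis, 130 mm above the pail's underside. z is up. Pinch it across, along the point's x axis.
- hook_seat (a point): Where the middle of the bail's top bar lies when hung on the fixed hook stand, 173 mm above the bench; the bar lies along this point's y axis across both 8 mm prongs, which run 27 mm either side of the point, level along its -x axis. Their upturned tips start 28 mm ahead (-x), end 40 mm ahead and rise to 187 mm above the bench. The crossbar's front face is 45 mm behind (+x).
- catch_1_mid (a point): First catch, on the cage roof nearer the hinge: middle of the squeezed catch, 165 mm above the bench. x points into the cage, y along its front toward the hinge. Outer face of the fixed lug: 18 mm to +y. Outer face of the sliding tab: 30 mm to -y at rest, 18 mm squeezed fully. Both 22 mm wide (x), 8 mm thick, tops 180 mm above the bench; low ironwork beside the tab reaches 134 mm.
- catch_2_mid (a point): Second catch, nearer the gate's free edge: same shape, sizes and axes as the first, 110 mm from it along the cage front (-y).
- lug_1: Fixed lug of the first catch; origin on the roof (120 mm above the bench) under the same point as catch_1_mid.
- lug_2: Fixed lug of the second catch; origin on the roof under the same point as catch_2_mid.
- catch_1 (a joint): Travel of the first catch's tab toward its lug: 0 bolt shut (starts at 0 to 3 mm), 0.012 m fully squeezed, where it stops. Stiff slide (about 4 N), stays where it is left. Its bolt frees the gate from about 9 mm.
- catch_2 (a joint): The same for the second catch.
- gate_hinge (a point): Point on the gate's vertical hinge axis, at the left (+y) end of the cage front, 150 mm above the bench; axes as the cage's (x into the cage, y along its front toward the hinge).
- post_grip (a point): Middle of the free part of the upright round post on the gate, 16 mm thick (19 mm cap), from 100 to 177 mm above the bench; this point is 150 mm up, on the post's axis. It stands 30 mm in front of the gate and 147 mm along it from the hinge. It turns with the gate.
- gate_post: The post as a part of the gate; its origin is on the bench level in the plane of the gate, 147 mm from the hinge; x points from the post's axis back to the gate.
- gate (a joint): Gate angle in rad: 0 shut, grows as it swings out toward the robot (clockwise seen from above), stop at 1.6. Gate 208 mm long, from 17 to 117 mm above the bench. A spring closes it all the way if let go: pulls the post with about 3.5 N up the detent hump (top at 0.7 rad), 2 N from there to 1.4 rad, 3 N beyond.
- pail: The pail; origin at the centre of its underside, z up.
- hook_stand: The fixed hook stand; origin on the bench under its post, prongs point to its -x. Crossbar and post top 173 mm above the bench, foot 10 mm thick.
- spanner: Loose combination spanner, 28x189x6 mm, lying flat near the bench edge; leave alone. Origin at the centre of its underside.
- tape_roll: Loose roll of electrical tape, 64x74x19 mm, lying right of the cage; leave alone. Origin at the centre of its underside.
- spark_plug: Loose spark plug, 23x77x20 mm, lying left of the gate's sweep; leave alone. Origin at the centre of its underside.

How it is judged (in metres and radians):
On the way, in this order (a step that is already met when the one before it is completed fails the run):
1. the pail hangs on both prongs, let go (horizontal distance between pail_bail and hook_seat below 0.035 m and height (world z) of pail_bail between 0.162 and 0.186 m and angle between the y axis of pail_bail and the y axis of hook_seat, either way round below 0.3 rad and contact force between pail and hook_stand above 0.5 N and contact force between pail and the fingers below 0.1 N), for 0.2 s.
2. the first catch (nearer the hinge) is squeezed open between the fingers (value of joint catch_1 above 0.01 m and contact force between the fingers and lug_1 above 1 N), for 0.1 s.
3. the second catch is squeezed open between the fingers (value of joint catch_2 above 0.01 m and contact force between the fingers and lug_2 above 1 N), for 0.1 s.
4. the gate is swung past its detent by the post (value of joint gate above 0.8 rad and contact force between the fingers and gate_post above 0.5 N), for 0.05 s.
At the end, for the whole second after the job is handed in: Fingers hold the gate still by its post (over 1 N), open more than 1.2 rad; both catches drawn back over 8 mm; the pail hangs free of the robot by its bail across both prongs (bail middle within 35 mm of the seat, 162 to 186 mm high, within 0.3 rad) (value of joint gate above 1.2 rad and velocity of joint gate between -0.1 and 0.1 rad/s and contact force between the fingers and gate_post above 1 N and value of joint each of catch_1, catch_2 above 0.008 m and horizontal distance between pail_bail and hook_seat below 0.035 m and height (world z) of pail_bail between 0.162 and 0.186 m and angle between the y axis of pail_bail and the y axis of hook_seat, either way round below 0.3 rad and contact force between pail and hook_stand above 0.5 N and contact force between pail and the arm below 0.1 N); the arm keeps its last pose, push and grip.
It fails at once if the second catch is opened while the first is still shut (value of joint catch_2 above 0.008 m and value of joint catch_1 below 0.008 m).
It fails at once if the spanner is moved more than 30 mm (distance of spanner from where it was at the start of the episode above 0.03 m).
It fails at once if the tape roll is moved more than 30 mm (distance of tape_roll from where it was at the start of the episode above 0.03 m).
It fails at once if the spark plug is moved more than 30 mm (distance of spark_plug from where it was at the start of the episode above 0.03 m).
It fails at once if the pail is tipped over (angle between pail's own z axis and vertical above 1 rad).
It also fails if it takes over 64 s, if anything falls off the work surface, if the arm or the gripper's body presses on something with over 40 N, if the wrist force passes 120 N, or if a joint passes its speed limit or range.

## Working session

There is one attempt and no reset: what is moved stays moved. The work goes in short steps, Python scripts to look and compute and a tool call to move; the robot and the scene stay as the last step left them, time stands still between calls to the robot, and variables do not carry over. Pictures are saved under pics/ and viewed, about 8 in all and at most 12, crops included, and the job is handed in when it is done.

Besides the shell and the picture viewer there is one more tool, called after "Emit:" as a command line: name --argument value ..., lists and objects as JSON in quotes. move_arm: Moves the arm, as the interface text tells. Its arguments: {"type":"object","properties":{"moves":{"type":"array","items":{"type":"object","properties":{"gripper":{"type":"number"},"xyz":{"type":"array","items":{"type":"number"}},"angular":{"type":"array","items":{"type":"number"}}}}}},"required":["moves"]}

```bash
mkdir -p pics; cat > h.py <<'E'
from bench import arm
import numpy as np, cv2
from scipy.spatial.transform import Rotation as Ro
def snap(name,fn):
    c=arm.get_calibration(name); im,d=arm.get_image(name)
    np.savez(f'pics/{fn}.npz',im=im,d=d,K=c['camera_matrix'],R=c['R'],t=c['t']); cv2.imwrite(f'pics/{fn}.png',im)
def load(fn):
    return np.load(f'pics/{fn}.npz')
def px(z,u,v,depth=None,h=None):
    K=np.array(z['K']);R=z['R'];t=np.array(z['t']).ravel()
    r=np.linalg.inv(K)@[u,v,1]; o=-R.T@t; w=R.T@r
    if h is not None: return o+w*(h-o[2])/w[2]
    return o+w*(z['d'][int(v),int(u)] if depth is None else depth)
def cloud(z):
    K=np.array(z['K']);R=z['R'];t=np.array(z['t']).ravel()
    v,u=np.mgrid[:400,:640]; r=np.stack([(u-K[0,2])/K[0,0],(v-K[1,2])/K[1,1],np.ones_like(u)],-1)
    return (r*z['d'][...,None]-t)@R
def proj(z,X):
    p=z['K']@(z['R']@np.array(X,float)+np.array(z['t']).ravel()); return p[:2]/p[2]
def tool(target):
    s=arm.read_state(); R=Ro.from_quat(s['ee_rot']).as_matrix()
    return R.T@(np.array(target)-s['position'])/10
E
python3 - <<'E'
from h import *
s=arm.read_state(); print(s); print(Ro.from_quat(s['ee_rot']).as_matrix().round(3))
snap('scene','s0'); snap('top','t0')
for n in('s0','t0'):
    z=load(n); print(n,(-z['R'].T@np.array(z['t']).ravel()).round(), z['K'][0,0], z['R'].round(2).tolist())
E
```

```text
{'clock': 0.0, 'joints': array([-9.68406245e-01,  3.85577571e-01,  6.64293720e-03, -4.80929527e-04,
       -1.19397044e+00, -2.58620575e-01]), 'joint_vel': array([ 1.66979885e-03,  1.09405897e-03, -4.61057080e-04,  2.31463396e-03,
        4.99239604e-05,  7.51836923e-04]), 'joint_efforts': array([ 5.26047425e-04, -3.92287660e+01,  1.88409108e+01,  4.18636233e+00,
       -4.60029056e-03, -2.75207334e-06]), 'position': array([ 210.48847621, -587.88917606,  230.21825462]), 'ee_rot': array([-1.70952120e-01,  9.85278748e-01,  1.05144250e-03, -2.36916331e-04]), 'contact_force': array([0.59968082, 0.89641815, 0.31677369]), 'wrist_torque': array([-0.00279575,  0.06191359, -0.01454573]), 'gripper_width': 85.48768936036441}
[[-0.942 -0.337 -0.001]
 [-0.337  0.942  0.002]
 [ 0.     0.002 -1.   ]]
s0 [ 73. 281. 686.] 394.196774028315 [[-0.71, -0.71, 0.02], [-0.46, 0.45, -0.76], [0.54, -0.55, -0.64]]
t0 [ 433. -212. 1178.] 434.5534539022517 [[-0.0, -1.0, -0.04], [-1.0, 0.0, -0.06], [0.06, 0.04, -1.0]]
```

View pics/t0.png

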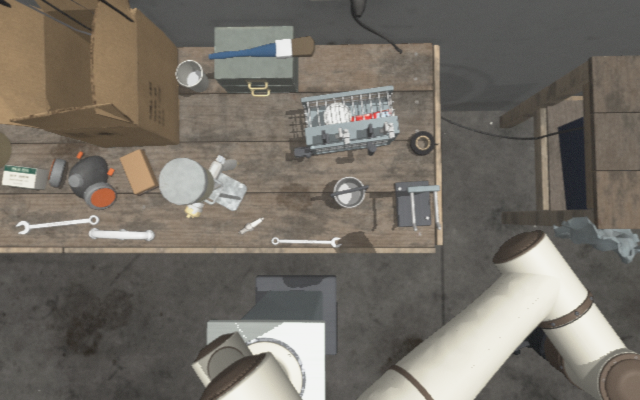

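View pics/s0.png

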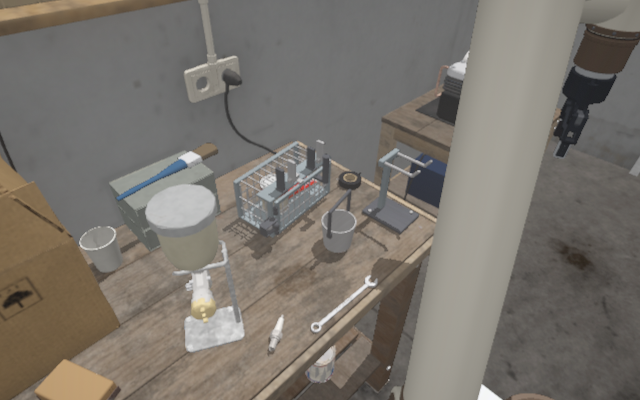

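The top view shows the cage around (350,120), the pail at (348,192), the hook stand at (415,205), the tape at (422,143), the spanner at (305,242) and the plug at (252,226). I'll enlarge the work area.

```bash
python3 - <<'E'
from h import *
z=load('t0'); im=z['im']
c=cv2.resize(im[80:240,285:445],None,fx=3.7,fy=3.7,interpolation=cv2.INTER_CUBIC)
z2=load('s0');
cv2.imwrite('pics/t0c.png',c)
P=cloud(z)
hz=P[80:240,285:445]
# height map stats
for lo,hi in((120,145),(145,190)):
    m=((hz[...,2]>lo)&(hz[...,2]<hi)).astype(np.uint8)
    n,l,st,ce=cv2.connectedComponentsWithStats(m)
    for i in range(1,n):
        if st[i,4]>4:
            q=hz[l==i]; print(lo,st[i],q.mean(0).round(0),q.min(0).round(),q.max(0).round())
E
```

```text
120 [89  7  6  5 17] [ 745. -295.  122.] [ 739. -301.  120.] [ 750. -288.  124.]
120 [96  6  4  6  7] [ 745. -309.  121.] [ 740. -313.  120.] [ 752. -306.  122.]
120 [101   6   6   4  12] [ 748. -325.  122.] [ 744. -330.  120.] [ 752. -318.  125.]
120 [71  8 17  7 48] [ 740. -265.  122.] [ 733. -284.  120.] [ 748. -244.  124.]
120 [36 11 30  8 83] [ 731. -195.  122.] [ 723. -230.  120.] [ 740. -158.  125.]
120 [67 12  3  4  5] [ 734. -236.  122.] [ 730. -239.  121.] [ 738. -234.  123.]
120 [16 17  7  5 12] [ 723. -115.  122.] [ 717. -123.  120.] [ 727. -108.  125.]
120 [25 16 12  5 27] [ 724. -141.  122.] [ 719. -158.  120.] [ 729. -131.  125.]
120 [ 19  37  84  28 785] [ 639. -214.  123.] [ 609. -320.  120.] [ 675. -116.  145.]
120 [102  36  12  22 124] [ 649. -330.  125.] [ 625. -346.  120.] [ 677. -319.  138.]
120 [83 72  5  3  8] [ 584. -276.  134.] [ 583. -281.  121.] [ 587. -272.  145.]
120 [ 45 105  39  12 131] [ 494. -225.  133.] [ 481. -272.  122.] [ 507. -180.  138.]
145 [98 42  5 12 53] [ 639. -310.  172.] [ 629. -315.  146.] [ 650. -306.  182.]
145 [82 44  5 12 50] [ 634. -273.  172.] [ 625. -278.  146.] [ 646. -269.  183.]
145 [53 48  5 12 45] [ 625. -204.  174.] [ 616. -210.  145.] [ 637. -200.  185.]
145 [36 50  5 12 42] [ 621. -165.  176.] [ 611. -170.  147.] [ 632. -161.  184.]
145 [83 64  8  9 60] [ 590. -278.  173.] [ 583. -286.  145.] [ 599. -270.  180.]
145 [121 105  35  46 477] [ 467. -396.  171.] [ 401. -431.  146.] [ 504. -358.  189.]
```

View pics/t0c.png

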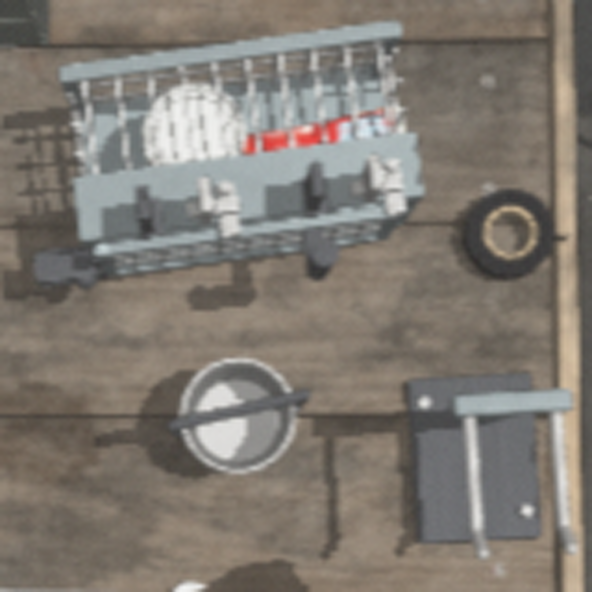

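```bash
python3 - <<'E'
from h import *
z=load('t0'); P=cloud(z)
W=P[80:240,285:445]
def sel(x0,x1,y0,y1,z0,z1):
    return W[(W[...,0]>x0)&(W[...,0]<x1)&(W[...,1]>y0)&(W[...,1]<y1)&(W[...,2]>z0)&(W[...,2]<z1)]
def pca(q,n):
    c=q.mean(0);_,_,v=np.linalg.svd(q[:,:2]-c[:2]);v=v[0]*np.sign(v[0][1]);s=(q[:,:2]-c[:2])@v
    print(n,len(q),'c',c.round(1),'dir',v.round(3),'ext',s.min().round(),s.max().round(),'mid',(c[:2]+v*(s.min()+s.max())/2).round(1),'z',np.percentile(q[:,2],[10,50,90]).round())
pca(sel(470,520,-280,-170,126,145),'bail')
hk=sel(390,520,-440,-340,150,195)
pca(hk[hk[:,0]>487],'crossbar')
for n,a,b in(('pL',-385,-350),('pR',-435,-405)):
    pca(hk[(hk[:,0]<484)&(hk[:,1]>a)&(hk[:,1]<b)],n)
for n,y in(('lug1',-165),('tab1',-204),('lug2',-273),('tab2',-310)):
    pca(sel(605,660,y-9,y+9,170,190),n)
pca(sel(575,605,-295,-262,168,190),'post')
for u,v in((172,425),(308,397)): print('bail end',px(z,285+u/3.7,80+v/3.7,h=130).round())
for u,v in((485,550),(572,546)): print('tip',px(z,285+u/3.7,80+v/3.7,h=185).round())
for u,v in((458,415),(570,407)): print('xbar front',px(z,285+u/3.7,80+v/3.7,h=173).round())
E
```

```text
bail 129 c [ 494.4 -225.6  133.2] dir [-0.226  0.974] ext -47.0 47.0 mid [ 494.5 -225.9] z [131. 133. 136.]
crossbar 210 c [ 495.7 -394.8  171.6] dir [-0.038  0.999] ext -36.0 37.0 mid [ 495.7 -394.4] z [168. 172. 175.]
pL 131 c [ 441.4 -370.8  170.5] dir [0.999 0.052] ext -41.0 42.0 mid [ 442.1 -370.8] z [166. 169. 181.]
pR 128 c [ 443.  -424.7  170.3] dir [0.999 0.055] ext -40.0 40.0 mid [ 443.4 -424.7] z [166. 168. 180.]
lug1 34 c [ 622.2 -164.9  180. ] dir [0.994 0.11 ] ext -11.0 10.0 mid [ 621.8 -164.9] z [177. 180. 183.]
tab1 36 c [ 626.6 -204.3  178.7] dir [0.992 0.129] ext -11.0 11.0 mid [ 626.6 -204.3] z [176. 179. 181.]
lug2 36 c [ 635.4 -273.6  178.7] dir [0.994 0.109] ext -10.0 11.0 mid [ 635.6 -273.5] z [176. 179. 182.]
tab2 35 c [ 640.2 -310.3  178.8] dir [0.997 0.078] ext -10.0 10.0 mid [ 640.  -310.4] z [175. 179. 182.]
post 51 c [ 590.6 -278.5  176.5] dir [0.879 0.477] ext -9.0 9.0 mid [ 590.5 -278.5] z [174. 177. 178.]
bail end [ 484. -184.  130.]
bail end [ 502. -272.  130.]
tip [ 404. -377.  185.]
tip [ 406. -429.  185.]
xbar front [ 487. -363.  173.]
xbar front [ 492. -432.  173.]
```

Emit:
move_arm --moves '[{"gripper": 1,"xyz": [-39,24.5,0],"angular": [0,0,1.69]},{"gripper": 1,"xyz": [-39,24.5,0],"angular": [0,0,1.69]},{"gripper": 1,"xyz": [-39,24.5,0],"angular": [0,0,1.69]},{"gripper": 1,"xyz": [-39,24.5,0],"angular": [0,0,1.69]},{"gripper": 1,"xyz": [-39,24.5,0],"angular": [0,0,1.69]},{"gripper": 1,"xyz": [-39,24.5,0],"angular": [0,0,1.69]},{"gripper": 1,"xyz": [-39,24.5,0],"angular": [0,0,1.69]},{"gripper": 1,"xyz": [-39,24.5,0],"angular": [0,0,1.69]},{"gripper": 1,"xyz": [-39,24.5,0],"angular": [0,0,1.69]},{"gripper": 1,"xyz": [-39,24.5,0],"angular": [0,0,1.69]}]'

```text
clock: 1.35
position: [495.6, -225.0, 230.7]
ee_rot: [0.624, 0.781, -0.0, -0.001]
contact_force: [-0.1, -0.2, -0.5]
gripper_width: 85.5
```

```bash
python3 - <<'E'
from h import *
s=arm.read_state();print(s['position'],s['joints'].round(2),s['contact_force']);print(Ro.from_quat(s['ee_rot']).as_matrix().round(3))
snap('wrist','w1')
z=load('w1')
print('bail proj',[proj(z,p).round() for p in ([494.5,-225.7,130],[484.6,-183,130],[504.4,-268,130])])
P=cloud(z).reshape(-1,3)
q=P[(abs(P[:,2]-132)<8)&(abs(P[:,0]-494)<40)&(abs(P[:,1]+226)<60)]
if len(q):
    c=q.mean(0);v=np.linalg.svd(q[:,:2]-c[:2],full_matrices=False)[2][0];t=(q[:,:2]-c[:2])@v;print(len(q),c,v,t.min(),t.max(), np.percentile(q[:,2],[5,50,95]))
E
```

```text
[ 495.62280554 -225.03878961  230.67220772] [-0.13  0.25 -0.19 -0.   -1.13 -2.79] [-0.07899614 -0.18447933 -0.4788475 ]
[[-0.22   0.975 -0.001]
 [ 0.975  0.22   0.   ]
 [ 0.001 -0.001 -1.   ]]
bail proj [array([319., 200.]), array([319., 150.]), array([319., 244.])]
900 [ 493.05104751 -222.71656052  132.95650885] [ 0.22450957 -0.97447188] -43.72129197564756 51.191029241021575 [131.05296253 133.08039731 134.39203967]
```

View pics/w1.png

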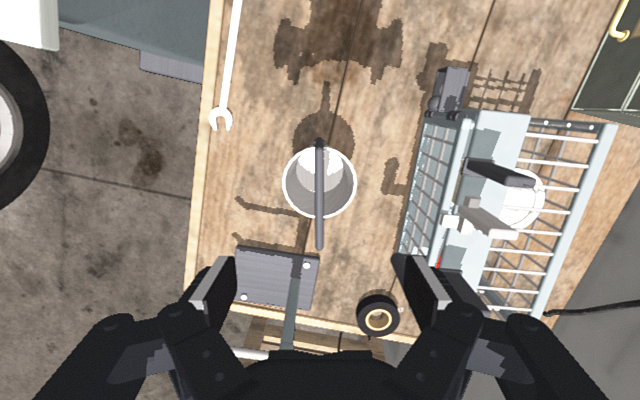

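The wrist view shows the bail as a vertical bar at column 319 (rows 140–250), midway between the fingers, which agrees with the measurement. Next: descend and pinch.

Emit:
move_arm --moves '[{"gripper": 1,"xyz": [0.0,-0.15,5.5]},{"gripper": 1,"xyz": [0,-0.15,10]},{"gripper": 1,"xyz": [0,-0.15,11.5]},{"gripper": 1,"xyz": [0,-0.15,11.5]},{"gripper": -1,"xyz": [0,-0.15,11.5]},{"gripper": -1,"xyz": [0,-0.15,11.5]},{"gripper": -1,"xyz": [0,-0.15,11.5]},{"gripper": -1,"xyz": [0,-0.15,11.5]},{"gripper": -1,"xyz": [0,-0.15,11.5]},{"gripper": -1,"xyz": [0,-0.15,11.5]}]'

```text
invalid input
```

Emit:
move_arm --moves '[{"gripper": 1,"xyz": [0.0,-0.15,5.5],"angular": [0,0,0]},{"gripper": 1,"xyz": [0,-0.15,10],"angular": [0,0,0]},{"gripper": 1,"xyz": [0,-0.15,11.5],"angular": [0,0,0]},{"gripper": 1,"xyz": [0,-0.15,11.5],"angular": [0,0,0]},{"gripper": -1,"xyz": [0,-0.15,11.5],"angular": [0,0,0]},{"gripper": -1,"xyz": [0,-0.15,11.5],"angular": [0,0,0]},{"gripper": -1,"xyz": [0,-0.15,11.5],"angular": [0,0,0]},{"gripper": -1,"xyz": [0,-0.15,11.5],"angular": [0,0,0]},{"gripper": -1,"xyz": [0,-0.15,11.5],"angular": [0,0,0]},{"gripper": -1,"xyz": [0,-0.15,11.5],"angular": [0,0,0]}]'

```text
clock: 2.65
position: [494.4, -226.7, 116.8]
ee_rot: [0.623, 0.782, 0.0, 0.001]
contact_force: [0.9, 1.7, 2.5]
gripper_width: 5.4
```

Emit:
move_arm --moves '[{"gripper": -1,"xyz": [0,0,-2],"angular": [0,0,0]},{"gripper": -1,"xyz": [0,0,-5],"angular": [0,0,0]},{"gripper": -1,"xyz": [0,0,-7.7],"angular": [0,0,0]},{"gripper": -1,"xyz": [-0.7,-3,-7.7],"angular": [0,0,0]},{"gripper": -1,"xyz": [-1.5,-7,-7.7],"angular": [0,0,0]},{"gripper": -1,"xyz": [-2.5,-11,-7.7],"angular": [0,0,0.05]},{"gripper": -1,"xyz": [-3.7,-14.6,-7.7],"angular": [0,0,0.1]},{"gripper": -1,"xyz": [-5.5,-17,-7.7],"angular": [0,0,0.17]},{"gripper": -1,"xyz": [-9,-18,-7.7],"angular": [0,0,0.17]},{"gripper": -1,"xyz": [-13.3,-18.8,-7.7],"angular": [0,0,0.17]}]'

```text
clock: 3.9
position: [339.2, -398.4, 192.8]
ee_rot: [0.688, 0.726, 0.0, -0.001]
contact_force: [1.2, 0.1, -2.1]
gripper_width: 5.3
```

```bash
python3 - <<'E'
from h import *
s=arm.read_state();print(s['position'],s['joints'].round(2),s['contact_force'],s['gripper_width']);print(Ro.from_quat(s['ee_rot']).as_matrix().round(3))
snap('scene','s1'); snap('top','t1')
z=load('s1'); cv2.imwrite('pics/s1c.png',cv2.resize(z['im'][100:300,300:500],None,fx=3,fy=3))
E
```

```text
[ 339.15402184 -398.40978515  192.82391435] [-0.56  0.25 -0.3  -0.   -1.03 -2.53] [ 1.19116137  0.13852185 -2.13536373] 5.277267538138911
[[-0.055  0.999 -0.001]
 [ 0.999  0.055  0.001]
 [ 0.001 -0.001 -1.   ]]
```

View pics/s1c.png

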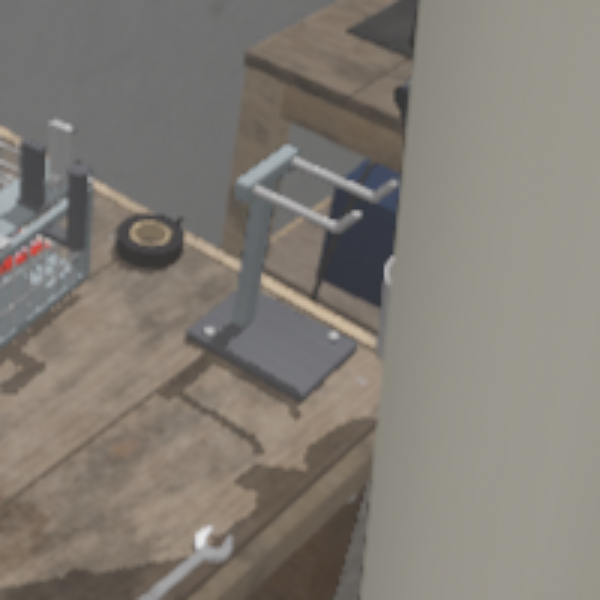

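The hook with its two prongs is clear. The pail is hidden behind the arm, but the load reading (−2.1 N) says it is held. Next: run in over the prongs.

Emit:
move_arm --moves '[{"gripper": -1,"xyz": [-0.15,2.5,0],"angular": [0,0,0]},{"gripper": -1,"xyz": [-0.3,5.5,0],"angular": [0,0,0]},{"gripper": -1,"xyz": [-0.45,8.5,0],"angular": [0,0,0]},{"gripper": -1,"xyz": [-0.55,10.1,0],"angular": [0,0,0]},{"gripper": -1,"xyz": [-0.55,10.1,0],"angular": [0,0,0]},{"gripper": -1,"xyz": [-0.55,10.1,0],"angular": [0,0,0]}]'

```text
clock: 4.75
position: [440.2, -397.7, 193.0]
ee_rot: [0.688, 0.726, -0.0, -0.001]
contact_force: [0.6, 0.2, -2.2]
gripper_width: 5.4
```

```bash
python3 - <<'E'
from h import *
s=arm.read_state();print(s['position'],s['contact_force'],s['gripper_width'])
snap('scene','s2'); 
z=load('s2'); cv2.imwrite('pics/s2c.png',cv2.resize(z['im'][100:280,300:480],None,fx=3,fy=3))
E
```

```text
[ 440.19818682 -397.73168842  192.99691101] [ 0.55798525  0.23416355 -2.24861637] 5.441559857089175
```

View pics/s2c.png

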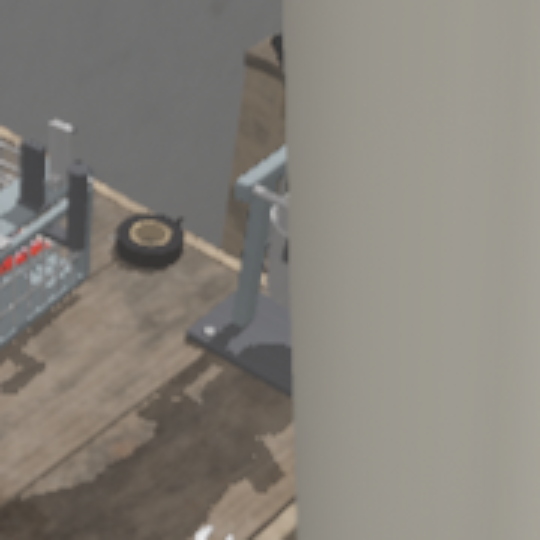

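The pail rim shows at crop (280,215), just under the near prong, and there is no contact force. I'll lower it now.

Emit:
move_arm --moves '[{"gripper": -1,"xyz": [0,0,1.5],"angular": [0,0,0]},{"gripper": -1,"xyz": [0,0,2.8],"angular": [0,0,0]},{"gripper": -1,"xyz": [0,0,3.3],"angular": [0,0,0]},{"gripper": -1,"xyz": [0,0,3.4],"angular": [0,0,0]},{"gripper": -1,"xyz": [0,0,3.4],"angular": [0,0,0]}]'

```text
clock: 5.42
position: [441.4, -398.3, 159.5]
ee_rot: [0.688, 0.726, -0.0, 0.0]
contact_force: [-2.0, 0.6, -0.4]
gripper_width: 5.2
```

Emit:
move_arm --moves '[{"gripper": -0.4,"xyz": [0,0,0],"angular": [0,0,0]},{"gripper": -0.4,"xyz": [0,0,0],"angular": [0,0,0]},{"gripper": -0.4,"xyz": [0,0,0],"angular": [0,0,0]},{"gripper": -0.4,"xyz": [0,0,-1.5],"angular": [0,0,0]},{"gripper": -0.4,"xyz": [0,0,-4],"angular": [0,0,0]},{"gripper": -0.4,"xyz": [0,0,-7],"angular": [0,0,0]},{"gripper": -0.4,"xyz": [0,0,-8],"angular": [0,0,0]},{"gripper": 1,"xyz": [0,0,-8],"angular": [0,0,0]}]'

```text
clock: 6.42
position: [441.5, -398.1, 240.1]
ee_rot: [0.688, 0.726, 0.0, 0.001]
contact_force: [0.4, 0.5, -0.6]
gripper_width: 43.2
```

```bash
python3 - <<'E'
from h import *
s=arm.read_state();print(s['position'],s['contact_force'],s['gripper_width'],s['joints'].round(2));print(Ro.from_quat(s['ee_rot']).as_matrix().round(3))
snap('wrist','w2')
z=load('w2');print([proj(z,p).round() for p in ([442.5,-397.5,173],[635.6,-273.5,180])])
P=cloud(z).reshape(-1,3)
q=P[(abs(P[:,2]-176)<8)&(abs(P[:,0]-440)<25)&(abs(P[:,1]+397)<55)];print(len(q),q.mean(0) if len(q) else '')
E
```

```text
[ 441.49489938 -398.14768893  240.05377986] [ 0.43212377  0.46352054 -0.64582725] 43.1742181008394 [-0.46  0.33 -0.06 -0.   -1.19 -2.63]
[[-0.054  0.999  0.002]
 [ 0.999  0.054 -0.001]
 [-0.001  0.002 -1.   ]]
[array([321., 212.]), array([643.,  46.])]
1754 [ 439.98474551 -395.25930932  173.53180012]
```

View pics/w2.png

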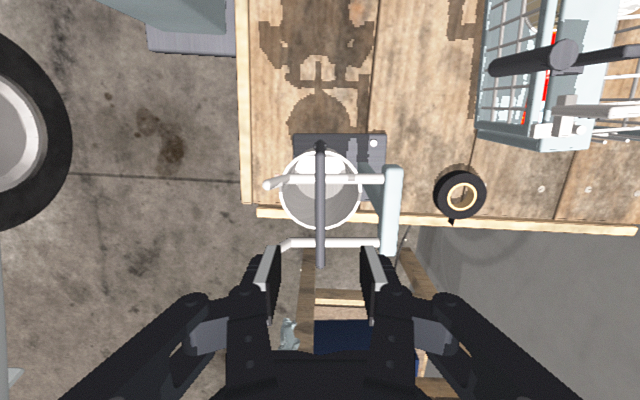

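The bail (column 320, rows 145–265) lies across both prongs (rows 180 and 243), and the pail is free. On to catch 1.

Emit:
move_arm --moves '[{"gripper": 1,"xyz": [20.95,19.4,0],"angular": [0,0,-1.635]},{"gripper": 1,"xyz": [20.95,19.4,0],"angular": [0,0,-1.635]},{"gripper": 1,"xyz": [20.95,19.4,0],"angular": [0,0,-1.635]},{"gripper": 1,"xyz": [20.95,19.4,0],"angular": [0,0,-1.635]},{"gripper": 1,"xyz": [20.95,19.4,0],"angular": [0,0,-1.635]},{"gripper": 1,"xyz": [20.95,19.4,0],"angular": [0,0,-1.635]},{"gripper": 1,"xyz": [20.95,19.4,0],"angular": [0,0,-1.635]},{"gripper": 1,"xyz": [20.95,19.4,0],"angular": [0,0,-1.635]},{"gripper": 1,"xyz": [20.95,19.4,0],"angular": [0,0,-1.635]},{"gripper": 1,"xyz": [20.95,19.4,0],"angular": [0,0,-1.635]}]'

```text
clock: 7.72
position: [623.0, -178.2, 237.6]
ee_rot: [-0.059, 0.998, 0.0, -0.001]
contact_force: [0.1, -0.5, -0.2]
gripper_width: 85.0
```

```bash
python3 - <<'E'
from h import *
s=arm.read_state();print(s['position'],s['contact_force'],s['gripper_width'],s['joints'].round(2));print(Ro.from_quat(s['ee_rot']).as_matrix().round(3))
snap('wrist','w3')
z=load('w3');print([proj(z,p).round() for p in ([623.7,-178.7,165],[621.8,-165,180],[626.6,-204,180])])
P=cloud(z).reshape(-1,3)
for n,x,y in(('lug1',622,-165),('tab1',626.6,-204),('lug2',635.5,-273.5),('tab2',640,-310),('post',590,-278)):
    q=P[(abs(P[:,2]-178)<6)&(abs(P[:,0]-x)<22)&(abs(P[:,1]-y)<13)]
    print(n,len(q),*( (q.mean(0).round(1),q.min(0).round(),q.max(0).round()) if len(q) else ''))
E
```

```text
[ 623.01482334 -178.21726766  237.64819386] [ 0.08172947 -0.52807183 -0.16979218] 85.01793730584738 [-0.03  0.42  0.08 -0.   -1.23 -1.42]
[[-0.993 -0.117 -0.003]
 [-0.117  0.993  0.   ]
 [ 0.003  0.001 -1.   ]]
[array([320., 213.]), array([339., 220.]), array([285., 220.])]
lug1 318 [ 620.9 -167.1  179.1] [ 611. -172.  172.] [ 633. -162.  182.]
tab1 333 [ 626.  -205.6  178.9] [ 616. -211.  172.] [ 638. -201.  181.]
lug2 404 [ 634.8 -274.7  178.2] [ 625. -280.  172.] [ 647. -271.  181.]
tab2 444 [ 639.7 -311.2  178. ] [ 629. -317.  172.] [ 652. -307.  181.]
post 563 [ 590.2 -279.9  176.7] [ 581. -289.  174.] [ 599. -271.  178.]
```

View pics/w3.png

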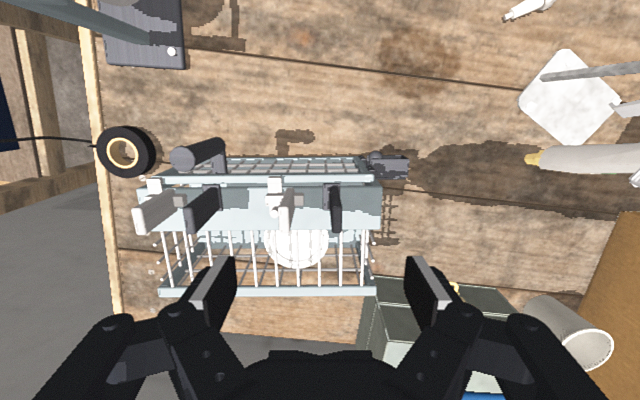

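The wrist view shows both catches (lug 1 near (336,205), tab 1 near (287,205)) centred between the fingers. Next: descend and squeeze catch 1.

Emit:
move_arm --moves '[{"gripper": 1,"xyz": [0,-0.1,5],"angular": [0,0,0]},{"gripper": 1,"xyz": [0,-0.1,9],"angular": [0,0,0]},{"gripper": 1,"xyz": [0,-0.1,9],"angular": [0,0,0]},{"gripper": -1,"xyz": [0,-0.1,9],"angular": [0,0,0]},{"gripper": -1,"xyz": [0,-0.1,9],"angular": [0,0,0]},{"gripper": -1,"xyz": [0,-0.1,9],"angular": [0,0,0]},{"gripper": -1,"xyz": [0,-0.1,9],"angular": [0,0,0]},{"gripper": -1,"xyz": [0,-0.1,9],"angular": [0,0,0]},{"gripper": -1,"xyz": [0,-0.1,9],"angular": [0,0,0]}]'

```text
clock: 8.9
position: [625.3, -178.5, 153.2]
ee_rot: [-0.06, 0.998, -0.001, 0.003]
contact_force: [-1.7, 5.3, 8.9]
gripper_width: 32.7
```

Emit:
move_arm --moves '[{"gripper": 1,"xyz": [0,0,0],"angular": [0,0,0]},{"gripper": 1,"xyz": [0,0,0],"angular": [0,0,0]},{"gripper": 1,"xyz": [0,0,0],"angular": [0,0,0]},{"gripper": 1,"xyz": [0,0,0],"angular": [0,0,0]},{"gripper": 1,"xyz": [0,0,-4],"angular": [0,0,0]},{"gripper": 1,"xyz": [0,0,-7.5],"angular": [0,0,0]},{"gripper": 1,"xyz": [0,-5.5,-7.5],"angular": [0,0,0]},{"gripper": 1,"xyz": [0,-11,-7.5],"angular": [0,0,0]},{"gripper": 1,"xyz": [0,-11,-7.5],"angular": [0,0,0]},{"gripper": 1,"xyz": [0,-11,-7.5],"angular": [0,0,0]}]'

```text
clock: 10.15
position: [636.4, -288.6, 223.7]
ee_rot: [-0.059, 0.998, 0.0, -0.0]
contact_force: [0.2, 0.4, -0.6]
gripper_width: 85.6
```

```bash
python3 - <<'E'
from h import *
s=arm.read_state();print(s['position'],s['contact_force'],s['gripper_width'])
snap('wrist','w4')
z=load('w4');P=cloud(z).reshape(-1,3)
for n,x,y in(('lug1',622,-165),('tab1',626.6,-198),('lug2',635.5,-273.5),('tab2',640,-310),('post',590,-278)):
    q=P[(abs(P[:,2]-178)<6)&(abs(P[:,0]-x)<22)&(abs(P[:,1]-y)<15)]
    print(n,len(q),*( (q.mean(0).round(1),q.min(0).round(),q.max(0).round()) if len(q) else ''))
E
```

```text
[ 636.4497965  -288.60792548  223.68228611] [ 0.20458779  0.36460688 -0.60673839] 85.64828502390111
lug1 499 [ 621.3 -168.6  177.9] [ 611. -173.  172.] [ 633. -162.  182.]
tab1 458 [ 624.6 -196.2  178.1] [ 615. -200.  172.] [ 636. -190.  181.]
lug2 371 [ 634.5 -276.4  178.8] [ 625. -281.  172.] [ 647. -271.  181.]
tab2 372 [ 639.2 -312.6  178.8] [ 629. -318.  172.] [ 651. -308.  181.]
post 622 [ 590.2 -280.9  176.6] [ 581. -290.  173.] [ 599. -271.  178.]
```

Tab 1 is drawn: the gap to its lug went from 38.8 to 27.8 mm. Catch 2 next.

Emit:
move_arm --moves '[{"gripper": 1,"xyz": [0,0,4.5],"angular": [0,0,0]},{"gripper": 1,"xyz": [0,0,7.5],"angular": [0,0,0]},{"gripper": 1,"xyz": [0,0,7.5],"angular": [0,0,0]},{"gripper": -1,"xyz": [0,0,7.5],"angular": [0,0,0]},{"gripper": -1,"xyz": [0,0,7.5],"angular": [0,0,0]},{"gripper": -1,"xyz": [0,0,7.5],"angular": [0,0,0]},{"gripper": -1,"xyz": [0,0,7.5],"angular": [0,0,0]},{"gripper": -1,"xyz": [0,0,7.5],"angular": [0,0,0]},{"gripper": -1,"xyz": [0,0,7.5],"angular": [0,0,0]}]'

```text
clock: 11.32
position: [638.0, -287.8, 153.2]
ee_rot: [-0.061, 0.998, -0.001, 0.002]
contact_force: [-1.2, 6.0, 8.8]
gripper_width: 32.8
```

Emit:
move_arm --moves '[{"gripper": 1,"xyz": [0,0,0],"angular": [0,0,0]},{"gripper": 1,"xyz": [0,0,0],"angular": [0,0,0]},{"gripper": 1,"xyz": [0,0,0],"angular": [0,0,0]},{"gripper": 1,"xyz": [0,0,0],"angular": [0,0,0]},{"gripper": 1,"xyz": [0,0,-4],"angular": [0,0,0]},{"gripper": 1,"xyz": [0,0,-7.5],"angular": [0,0,0]},{"gripper": 1,"xyz": [4.5,1.3,-7.5],"angular": [0,0,0]},{"gripper": 1,"xyz": [4.5,1.3,-7.5],"angular": [0,0,0]},{"gripper": 1,"xyz": [4.5,1.3,-7.5],"angular": [0,0,0]}]'

```text
clock: 12.45
position: [590.7, -281.1, 224.6]
ee_rot: [-0.059, 0.998, -0.0, 0.0]
contact_force: [0.4, 0.9, -0.3]
gripper_width: 85.4
```

```bash
python3 - <<'E'
from h import *
s=arm.read_state();print(s['position'],s['contact_force'],s['gripper_width'],s['joints'].round(2))
snap('wrist','w5');snap('top','t5')
for f in('w5','t5'):
  z=load(f);P=cloud(z).reshape(-1,3)
  for n,x,y in(('tab1',626.6,-198),('lug2',635.5,-273.5),('tab2',640,-305),('post',590,-278)):
    q=P[(abs(P[:,2]-178)<6)&(abs(P[:,0]-x)<18)&(abs(P[:,1]-y)<14)]
    print(f,n,len(q),*( (q.mean(0).round(1),q.min(0).round(),q.max(0).round()) if len(q) else ''))
E
```

```text
[ 590.74625988 -281.12280928  224.62748367] [ 0.40884296  0.85720601 -0.31408662] 85.43536511368032 [-0.2   0.44  0.08  0.   -1.21 -1.25]
w5 tab1 13 [ 615.  -195.   173.6] [ 614. -197.  172.] [ 616. -193.  175.]
w5 lug2 292 [ 633.7 -276.2  178.9] [ 625. -281.  172.] [ 646. -271.  181.]
w5 tab2 327 [ 637.2 -303.5  178.6] [ 628. -309.  172.] [ 650. -299.  181.]
w5 post 512 [ 589.8 -280.7  176.6] [ 581. -290.  174.] [ 600. -272.  179.]
t5 tab1 31 [ 625.1 -192.9  179.6] [ 616. -198.  173.] [ 634. -189.  183.]
t5 lug2 0
t5 tab2 0
t5 post 3 [ 583.6 -274.3  176.8] [ 583. -277.  175.] [ 585. -272.  179.]
```

Both tabs are drawn back, and the post is centred between the fingers. Next: grip the post.

Emit:
move_arm --moves '[{"gripper": 1,"xyz": [0,0.05,5],"angular": [0,0,0]},{"gripper": 1,"xyz": [0,0.05,9],"angular": [0,0,0]},{"gripper": 1,"xyz": [0,0.05,9],"angular": [0,0,0]},{"gripper": -1,"xyz": [0,0.05,9],"angular": [0,0,0]},{"gripper": -1,"xyz": [0,0.05,9],"angular": [0,0,0]},{"gripper": -1,"xyz": [0,0.05,9],"angular": [0,0,0]},{"gripper": -1,"xyz": [0,0.05,9],"angular": [0,0,0]},{"gripper": -1,"xyz": [0,0.05,9],"angular": [0,0,0]},{"gripper": -1,"xyz": [0,0.05,9],"angular": [0,0,0]},{"gripper": -1,"xyz": [0,0.05,9],"angular": [0,0,0]}]'

```text
clock: 13.8
position: [590.9, -279.8, 135.5]
ee_rot: [-0.06, 0.998, 0.0, 0.001]
contact_force: [-1.9, 4.6, 4.8]
gripper_width: 14.8
```

```bash
python3 - <<'E'
from h import *
s=arm.read_state();p=s['position'];R=Ro.from_quat(s['ee_rot']).as_matrix();print(p,s['contact_force'],s['gripper_width'],R.round(3))
yc=np.array([-.118,.993]);xc=np.array([.993,.118])
h=np.array([590,-280.])+147*yc+30*xc; print('hinge',h.round(1))
for th in np.arange(.15,1.51,.15):
    q=h+147*(-yc*np.cos(th)-xc*np.sin(th))+30*(-xc*np.cos(th)+yc*np.sin(th))
    d=np.r_[q-[590,-280.],0]; print(round(th,2),q.round(),(R.T@d/10).round(2))
E
```

```text
[ 590.85540121 -279.83062476  135.51197088] [-1.88166026  4.58551484  4.79631367] 14.783875029255263 [[-0.993 -0.119  0.001]
 [-0.119  0.993  0.   ]
 [-0.001  0.    -1.   ]]
hinge [ 602.4 -130.5]
0.15 [ 568. -276.] [ 2.16  0.62 -0.  ]
0.3 [ 546. -270.] [ 4.21  1.55 -0.01]
0.45 [ 526. -260.] [ 6.09  2.77 -0.01]
0.6 [ 508. -247.] [ 7.77  4.27 -0.01]
0.75 [ 491. -231.] [ 9.21  6.   -0.01]
0.9 [ 478. -214.] [ 1.037e+01  7.920e+00 -1.000e-02]
1.05 [ 467. -194.] [ 1.123e+01  1.000e+01 -1.000e-02]
1.2 [ 459. -173.] [ 1.178e+01  1.218e+01 -1.000e-02]
1.35 [ 454. -151.] [ 1.199e+01  1.442e+01 -1.000e-02]
1.5 [ 452. -129.] [ 1.186e+01  1.666e+01 -1.000e-02]
```

Emit:
move_arm --moves '[{"gripper": -1,"xyz": [1.1,0.25,0],"angular": [0,0,0.075]},{"gripper": -1,"xyz": [2.16,0.62,0],"angular": [0,0,0.15]},{"gripper": -1,"xyz": [4.21,1.55,0],"angular": [0,0,0.3]},{"gripper": -1,"xyz": [6.09,2.77,0],"angular": [0,0,0.45]},{"gripper": -1,"xyz": [7.77,4.27,0],"angular": [0,0,0.6]},{"gripper": -1,"xyz": [9.21,6.0,0],"angular": [0,0,0.75]},{"gripper": -1,"xyz": [10.37,7.92,0],"angular": [0,0,0.9]},{"gripper": -1,"xyz": [10.37,7.92,0],"angular": [0,0,0.9]}]'

```text
clock: 14.8
position: [478.1, -214.3, 135.5]
ee_rot: [0.379, 0.925, -0.0, 0.001]
contact_force: [-0.4, -2.1, 5.1]
gripper_width: 14.7
```

```bash
python3 - <<'E'
from h import *
s=arm.read_state();p=s['position'];R=Ro.from_quat(s['ee_rot']).as_matrix();print(p,s['contact_force'],s['gripper_width'],s['joints'].round(2))
yc=np.array([-.118,.993]);xc=np.array([.993,.118]);h=np.array([602.4,-130.5])
d=p[:2]-h;print('r',np.hypot(*d),'expect 150; th',np.arctan2(-d@xc,-d@yc)-np.arctan2(30,147))
b=h+147*(-yc*np.cos(.9)-xc*np.sin(.9))+30*(-xc*np.cos(.9)+yc*np.sin(.9))
for th in (1.0,1.1,1.2,1.3,1.4,1.45):
    q=h+147*(-yc*np.cos(th)-xc*np.sin(th))+30*(-xc*np.cos(th)+yc*np.sin(th))
    print(th,(R.T@np.r_[q-b,0]/10).round(2))
E
```

```text
[ 478.12785244 -214.34859203  135.47174963] [-0.35389763 -2.05197779  5.05169675] 14.677230347782004 [-0.11  0.31 -0.38  0.   -0.89 -2.24]
r 149.91381873010172 expect 150; th 0.8942008287439804
1.0 [ 1.45  0.38 -0.  ]
1.1 [ 2.86  0.9  -0.01]
1.2 [ 4.2   1.56 -0.01]
1.3 [ 5.48  2.35 -0.01]
1.4 [ 6.67  3.26 -0.01]
1.45 [ 7.23  3.76 -0.01]
```

Emit:
move_arm --moves '[{"gripper": -1,"xyz": [1.45,0.38,0],"angular": [0,0,0.1]},{"gripper": -1,"xyz": [2.86,0.9,0],"angular": [0,0,0.2]},{"gripper": -1,"xyz": [4.2,1.56,0],"angular": [0,0,0.3]},{"gripper": -1,"xyz": [5.48,2.35,0],"angular": [0,0,0.4]},{"gripper": -1,"xyz": [6.67,3.26,0],"angular": [0,0,0.5]},{"gripper": -1,"xyz": [6.67,3.26,0],"angular": [0,0,0.5]},{"gripper": -1,"xyz": [6.67,3.26,0],"angular": [0,0,0.5]},{"gripper": -1,"xyz": [6.67,3.26,0],"angular": [0,0,0.5]}]'

```text
clock: 15.8
position: [453.0, -145.5, 135.4]
ee_rot: [0.596, 0.803, -0.002, -0.0]
contact_force: [-5.6, -2.7, 11.6]
gripper_width: 14.9
```

```bash
python3 - <<'E'
from h import *
s=arm.read_state();p=s['position'];print(p,s['contact_force'],s['gripper_width'],s['joints'].round(2))
yc=np.array([-.118,.993]);xc=np.array([.993,.118]);h=np.array([602.4,-130.5])
d=p[:2]-h;print('r',np.hypot(*d),'th',np.arctan2(-d@xc,-d@yc)-np.arctan2(30,147))
snap('top','t6');z=load('t6'); cv2.imwrite('pics/t6c.png',cv2.resize(z['im'][80:260,240:450],None,fx=3.3,fy=3.3,interpolation=cv2.INTER_CUBIC))
E
```

```text
[ 452.9754088  -145.51189594  135.43084011] [-5.59640469 -2.72324416 11.62413218] 14.94720828173733 [ 0.03  0.23 -0.48  0.   -0.86 -2.88]
r 150.17678074493753 th 1.387627666450657
```

View pics/t6c.png

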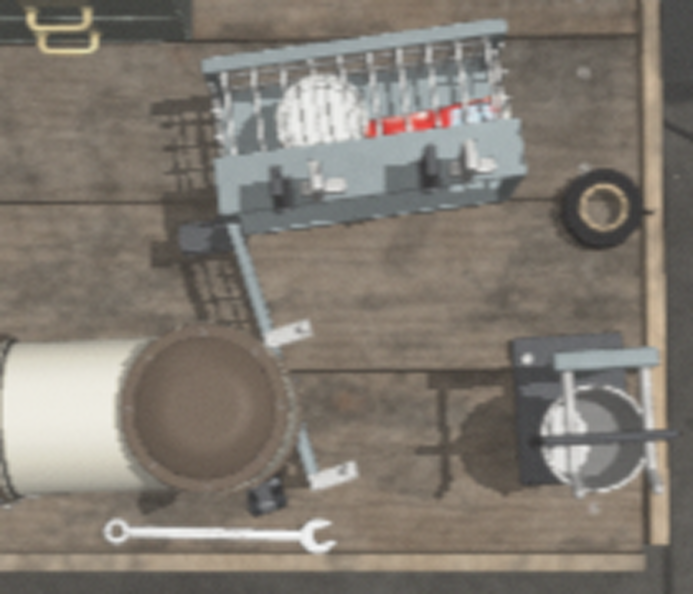

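The top view shows the gate open at about 1.4 rad, from (235,230) to (310,480), and held. The pail hangs across both prongs at (600,437), both tabs are drawn back, and the spanner and tape haven't moved. Handing in.

```bash
python3 -c "
from h import *
print(arm.job_done())"
```

```text
the job is handed in; nothing more can be done
None
```

I did all the steps in order and handed the job in at about 16 s, with the gripper still holding the gate open by its post. No verdict was reported, and none of my checks failed or disagreed.

- **Pail:** I took it by the bail and hung it over both prongs. Close-up, the bail middle was within about 3 mm of the seat and about 174 mm high. The last top view shows it still across both prongs, clear of the arm.
- **Catches:** I squeezed the one nearer the hinge first, then the one nearer the free edge. The gripper stopped at about 33 mm both times, which fits a full squeeze. The wrist camera measured each tab about 9–11 mm nearer its lug than before.
- **Gate:** I swung it by the post past the detent to about 1.39 rad, worked out from the tool position. The grip was still firm at the end (14.9 mm opening on the 16 mm post).
- **Other objects:** The spanner and tape roll look unmoved in the last top view. The spark plug was hidden under the arm there, so I didn't re-check it; the tool stayed above it and away from it.

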